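# Stand the resin pail in the drip tray and raise the splash guard

### The job

Lift the small lidded pail by its handle, carry it level and stand it upright inside the steel drip tray, setting it down gently. Fold the tray's hinged splash guard up until it stands upright. Leave the other things on the bench where they are.

Things in the scene. Friction and masses are not known exactly. Their poses are not given: they have to be found in the camera images.
- pail: Small white lidded plastic pail, loose, about 0.6 kg: 94 mm wide at the foot, 116 mm at the lid, lid top 112 mm above its foot. A stiff wire handle stands fixed upright over the lid (it does not swing). Origin at the centre of the underside, z up, x along the handle's straight bar.
- pail_grip (a point): Centre of the black grip on the pail's handle: a level round bar 14 mm thick and 70 mm long along the pail's x axis, 165 mm above the pail's underside; 46 mm of free space between the bar and the lid.
- tray: Square-cornered steel drip tray fixed to the bench, 180 mm along its x, 170 mm along its y, 20 mm high, walls and floor 5 mm thick, open on top. Origin at the centre of its underside, z up. The splash guard's hinge runs along its +y side, parallel to its x axis, 89 mm from the origin and 24 mm above the bench.
- guard (a joint): Lean of the splash guard in rad: a stiff flat aluminium panel, 170 mm long (along the hinge), 134 mm from hinge to free edge, 5 mm thick with an 8 mm round bead along the free edge. 0 is upright; positive leans outward, away from the tray (it starts so); negative leans in over the tray. It can pass upright both ways; the hinge is stiff, and it stays where it is left.
- guard_edge (a point): Middle of the guard's free edge, on its crest, 134 mm from the hinge.
- tub: Open white plastic mixing tub without a handle, 96 mm wide, 95 mm high, loose. Origin at the centre of its underside. Not to be disturbed.
- can: Closed metal can with a paper label, 80 mm wide, 115 mm high, loose. Origin at the centre of its underside. Not to be disturbed.
- tape: Roll of masking tape lying flat, 104 mm across, 25 mm high, loose. Origin at the centre of its underside. Not to be disturbed.

How it is judged:
On the way:
1. the pail is off the bench, lifted by its handle (TCP within 60 mm of the grip's centre, pail's foot over 40 mm up) (height (world z) of pail above 0.04 m and distance between the grasp point and pail_grip below 0.06 m), for 0.2 s.
At the end, for the whole second after the job is handed in: The pail stands at rest, upright, flat on the tray's floor (underside within 12 mm of the bench level, within 75 mm of the tray's centre), released; the splash guard rests within 0.15 rad of upright; tub, can and tape are within 30 mm of where they were (horizontal distance between pail and tray below 0.075 m and height (world z) of pail below 0.012 m and angle between pail's own z axis and vertical below 0.08 rad and linear speed of pail below 0.02 m/s and value of joint guard between -0.15 and 0.15 rad and velocity of joint guard between -0.05 and 0.05 rad/s and distance of each of tub, can, tape from where it was at the start of the episode below 0.03 m); the robot touches nothing.
It fails at once if the pail is tipped by more than 0.5 rad (angle between pail's own z axis and vertical above 0.5 rad).
It fails at once if the pail is dropped or slammed into the tray (faster than 0.6 m/s just above it) (horizontal distance between pail and tray below 0.15 m and height (world z) of pail below 0.04 m and linear speed of pail above 0.6 m/s).
It fails at once if the tub, the can or the tape is moved by more than 30 mm (distance of any of tub, can, tape from where it was at the start of the episode above 0.03 m).
It also fails if it takes over 51 s, if anything falls off the work surface, if the arm or the gripper's body presses on something with over 40 N, if the wrist force passes 120 N, or if a joint passes its speed limit or range.

### The arm

A 7-joint arm with a two-finger parallel gripper is mounted at the origin on the work surface. World frame = base frame: x ahead of the robot, y to its left, z up, the work surface at z = 0. Lengths are in m, angles in rad, forces in N, time in s.
With the tool pointing down it reaches from about 0.4 to 0.85 m from the base axis. Payload 4.5 kg.
Tool frame: the origin (TCP) lies between the finger pads, 19 mm behind the fingertips; this is the grasp point; y points along the fingers, z is the direction in which the jaws open and shut, and the axes are right-handed (so a half turn about y gives the same grasp; the last joint's range is limited). The gripper opens to 88 mm and grips with 3 to 60 N. Pads are 18 mm wide; open, the fingers measure 123 mm over their backs; the gripper's body (75 mm by 187 mm) begins 45 mm behind the grasp point.
Start: joints at [-1.13, 0.689, -0.195, 1.565, 0.157, 0.902, -0.215], TCP at [0.247, 0.574, 0.257] pointing down, gripper open.
Joint ranges: [-3.01, 3.01], [-0.46, 2.08], [-1.47, 1.51], [0.13, 2.56], [-1, 4.14], [0.04, 2.09], [-2.66, 2.66]. Speed limits (rad/s): [2.57, 2.57, 3.14, 3.14, 3.14, 3.14, 3.14].

### API

Orientations are given as a unit quaternion [x, y, z, w].
In Python, from plant import r, snapshot, get_calibration, job, boxes_of gives the robot as it stands. The module is installed in compiled form; this text tells all that it offers.
- The arm moves only by the shell command python3 -m handwheel 'ROWS' [OPENING] [FORCE]. ROWS is JSON, a list that holds one entry, the list of rows, each a list of 6 numbers: the shift along the tool's x, y, z as a fraction of full scale, then the turn, a rotation vector about the tool's x, y, z as a fraction of full scale. In form: [[[x, y, z, wx, wy, wz], ...]]. A call has 1 to 12 rows; each row is the pose to reach, as a shift and turn from the pose commanded when the call began, along the tool's axes at that moment, turning the shorter way round; what a row does not reach only later rows make up. Full scale, the value 1, is 100 cm for a shift and 180 degrees for a turn. A row lasts 1/12 s, in which the tool goes at most 41.7 mm and 7.16 degrees, less where a joint would pass 70% of its speed; a pose out of reach is approached as far as the arm can. A call with a number of a shift or a turn outside -1 to 1 is refused whole. A call with a gripper value outside its range is refused whole. OPENING is the opening, from -1 (shut) to 1 (fully open), set as the call begins (- or left out, the last holds). The fingers move at their own pace and stop on an object; FORCE is the grip in N (left out, the last holds). Time passes only in rows, so rows that repeat a pose let the fingers close. It gives the time, the measured TCP pose, the force and the opening at its end, in the units of the state.
- r.get_state(): the state, without advancing time (a new reading comes with each control period).
- snapshot(name): name is "scene" or "side" or "wrist"; returns the picture (384x512x3 uint8, red, green, blue); there is no depth.
- get_calibration(name): a dict with "fx", "fy", "cx", "cy" (pixels), "T" (4x4, takes a point from camera to world coordinates). Camera axes: x right, y down, z forward; pixel columns grow to the right and rows downward; lengths in m; the calibration is good to about 2 mm. The wrist camera is an equidistant fisheye: a pixel r from the principal point sees the ray r / f radians off the axis. A picture is of the moment at which its call begins: read the wrist's pose just before it. get_calibration takes no time and is no camera call; for the wrist camera it gives the pose at the moment of the call.
- job.finish_job(): hands the job in, once; it reports no verdict.
Trained networks look in the newest picture that a camera, given by its name, has taken for a name from the list of things; names that differ only in an ending like _2 or _b are one class to them, and where a whole thing is asked for, a point or a joint stands for the part that bears it (a point fixed in the world has none). Each returns a list of dicts, best first, with "confidence" (0 to 1); they miss things now and then, are a little off and sometimes report something else, mostly with a low value. They report only what shows in the picture. A call takes as long as a camera call.
- boxes_of(thing, camera): "bbox" ([left, top, right, bottom] in pixels, round what is visible of it).
The state is a dict: "clock": time; "q": joint angles; "qd": joint speeds; "joint_torque": joint torques, N m; "tool_pos": TCP position; "eef_rot": TCP orientation; "contact_force": force on the tool from outside, world axes, zero at the start; "moment": the same for the moment, N m; "opening": opening from 0.0 (shut) to 1.0 (fully open).
Only numpy, scipy, OpenCV 4.12 (cv2) and the standard library are available. Lean on these libraries where they do the work, as an engineer would, in place of code of your own. Each camera call takes 0.05 s, during which the arm holds its last target. There are 200 camera calls.

## Working session

There is one attempt and no reset: what is moved stays moved. The work goes in short steps, Python scripts to look and compute and a shell command to move; the robot and the scene stay as the last step left them, time stands still between calls to the robot, and variables do not carry over. Pictures are saved under pics/ and viewed, about 8 in all and at most 12, crops included, and the job is handed in when it is done.

```bash
mkdir -p pics
cat > h.py <<'E'
import numpy as np, cv2
from scipy.spatial.transform import Rotation as R
from plant import r, snapshot, get_calibration, job, boxes_of
def ray(c,u,v):
    k=get_calibration(c); T=np.array(k['T'])
    x=(u-k['cx'])/k['fx']; y=(v-k['cy'])/k['fy']
    if c=='wrist':
        t=np.hypot(x,y); d=np.array([x/t*np.sin(t),y/t*np.sin(t),np.cos(t)]) if t>1e-9 else np.array([0,0,1.])
    else: d=np.array([x,y,1.]); d/=np.linalg.norm(d)
    return T[:3,3],T[:3,:3]@d
def atz(c,u,v,z):
    o,d=ray(c,u,v); return o+d*(z-o[2])/d[2]
def proj(c,p):
    k=get_calibration(c); T=np.array(k['T']); q=T[:3,:3].T@(np.array(p)-T[:3,3])
    if c=='wrist':
        n=np.hypot(q[0],q[1]); t=np.arctan2(n,q[2]); return np.array([k['cx']+k['fx']*t*q[0]/n,k['cy']+k['fy']*t*q[1]/n])
    return np.array([k['cx']+k['fx']*q[0]/q[2],k['cy']+k['fy']*q[1]/q[2]])
def save(c,n):
    im=snapshot(c); cv2.imwrite('pics/'+n+'.png',im[:,:,::-1]); return im
E
python3 - <<'E'
from h import *
np.set_printoptions(precision=4,suppress=True)
s=r.get_state(); print(s)
print(R.from_quat(s['eef_rot']).as_matrix())
ims=[]
for c in ['scene','side','wrist']:
    k=get_calibration(c);print(c,k['fx'],k['cx'],k['cy'],np.array(k['T']).tolist())
    save(c,c+'0')
    for t in ['pail','pail_grip','tray','guard','tub','can','tape']:
        b=boxes_of(t,c); print(c,t,[(np.round(x['bbox']).tolist(),round(x['confidence'],2)) for x in b[:2]])
a=[cv2.imread(f'pics/{c}0.png') for c in ['scene','side']]
cv2.imwrite('pics/a.png',cv2.resize(np.hstack(a),(800,300)))
E
```

```text
{'clock': 0.0, 'q': array([-1.1302,  0.69  , -0.1945,  1.5663,  0.1573,  0.9025, -0.2151]), 'qd': array([-0.0009, -0.0016, -0.0007,  0.0022,  0.0009,  0.0005, -0.0004]), 'joint_torque': array([ -0.0006, -52.7573,  -1.2668, -15.3425,  -0.0526,   0.0067,
         0.0002]), 'tool_pos': array([0.2471, 0.5734, 0.2566]), 'eef_rot': array([ 0.6932, -0.1429,  0.1427, -0.6919]), 'contact_force': array([-0.4351,  0.7434, -0.4283]), 'moment': array([-0.0036, -0.0551, -0.0048]), 'opening': 1.0009598815930165}
[[ 0.9184 -0.0006  0.3956]
 [-0.3956 -0.0018  0.9184]
 [ 0.0001 -1.     -0.0019]]
scene 406.5272034818037 252.333247827631 195.28330572255237 [[0.4384234268660519, 0.5845643921133705, -0.6826927348728368, 1.2119628063101322], [0.8986697787766356, -0.27386123956440267, 0.34262610842987723, -0.3955994820902367], [0.013323944182593856, -0.7637306416121946, -0.6453975360768313, 0.7360518239735555], [0.0, 0.0, 0.0, 1.0]]
scene pail [([303.0, 129.0, 370.0, 192.0], 0.74), ([163.0, 160.0, 208.0, 231.0], 0.69)]
scene pail_grip [([162.0, 158.0, 207.0, 229.0], 0.96)]
scene tray [([254.0, 129.0, 372.0,
[... 716 characters left out ...]
 180.0], 0.31)]
side tray [([172.0, 251.0, 326.0, 371.0], 0.79)]
side guard [([168.0, 323.0, 311.0, 372.0], 0.96)]
side tub [([312.0, 134.0, 353.0, 178.0], 0.88)]
side can [([262.0, 153.0, 295.0, 213.0], 0.6)]
side tape [([169.0, 191.0, 216.0, 230.0], 0.56)]
wrist 297.3186396354542 254.5996948365356 193.15582840061845 [[0.39498539195894766, 0.8725644851206951, 0.28743305210968734, 0.17412824954084852], [0.9186872642406382, -0.3753255103368117, -0.12306287747513887, 0.605248999988442], [0.0005006606491700317, 0.31266912319009954, -0.9498619735216512, 0.3845911806349387], [0.0, 0.0, 0.0, 1.0]]
wrist pail []
wrist pail_grip []
wrist tray []
wrist guard []
wrist tub []
wrist can []
wrist tape []
```

View pics/scene0.png

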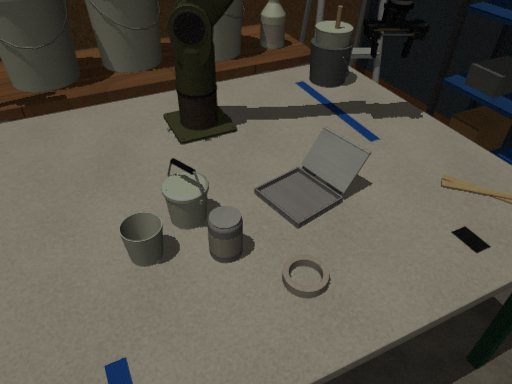

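View pics/side0.png

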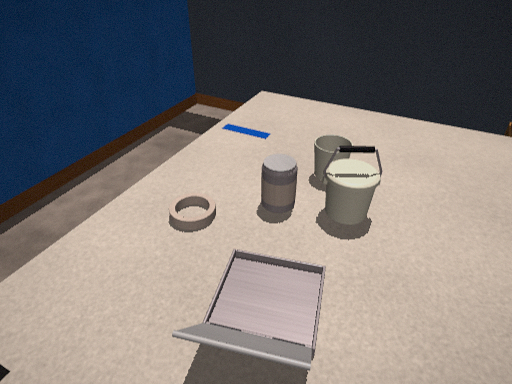

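The scene view has the pail at about (186,200) with its black grip at about (183,166), the tray at (300,195), and the guard leaning outward with its free edge running (325,133) to (366,157). The side view agrees, with the grip at about (357,149) and the tray at (265,300). I'll zoom in for exact pixels.

Run:
```python
import cv2,numpy as np
a=cv2.imread('pics/scene0.png');b=cv2.imread('pics/side0.png')
def c(im,x,y,w,h): 
    o=cv2.resize(im[y:y+h,x:x+w],(400,300),interpolation=cv2.INTER_CUBIC)
    o=cv2.convertScaleAbs(o,alpha=1.3)
    for i in range(0,w,20): cv2.putText(o,str(x+i),(i*400//w,10),0,.35,(0,255,255));cv2.line(o,(i*400//w,12),(i*400//w,20),(0,255,255))
    for i in range(0,h,20): cv2.putText(o,str(y+i),(0,i*300//h+4),0,.35,(0,255,255));cv2.line(o,(25,i*300//h),(32,i*300//h),(0,255,255))
    return o
cv2.imwrite('pics/z.png',np.vstack([np.hstack([c(a,140,145,100,75),c(a,240,120,140,105)]),np.hstack([c(b,310,135,100,75),c(b,165,240,180,135)])]))
```

```text
(no output)
```

View pics/z.png

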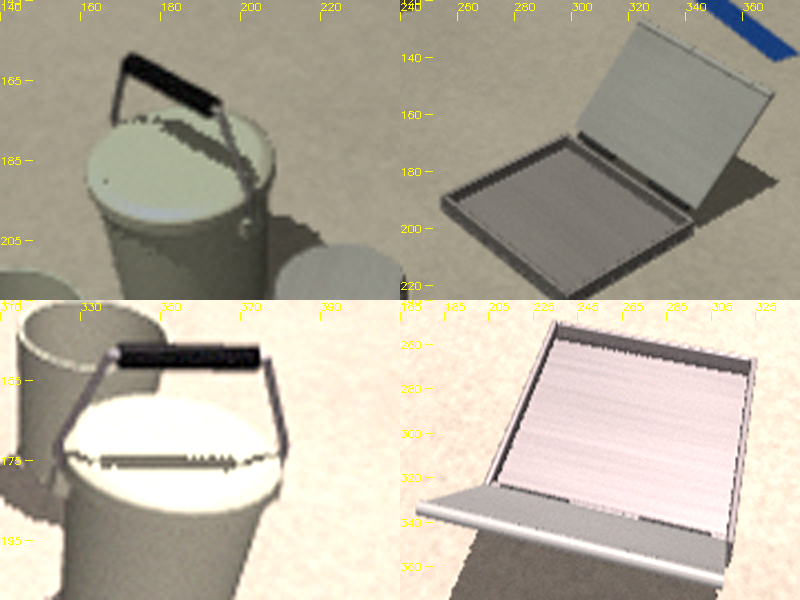

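```bash
cat > tri.py <<'E'
from h import *
np.set_printoptions(precision=4,suppress=True)
def tri(a,b):
    o1,d1=ray('scene',*a);o2,d2=ray('side',*b)
    A=np.c_[d1,-d2];t=np.linalg.lstsq(A,o2-o1,rcond=None)[0]
    p,q=o1+t[0]*d1,o2+t[1]*d2; return (p+q)/2,np.linalg.norm(p-q)
E
python3 - <<'E'
from tri import *
print('gripC',tri((183.1,166.1),(357.1,149.1)), atz('scene',183.1,166.1,.165),atz('side',357.1,149.1,.165))
print('ends scene',atz('scene',172.5,161,.165),atz('scene',193.75,171.25,.165),'side',atz('side',339.5,149,.165),atz('side',374.75,149.2,.165))
for n,a in dict(left=(254.7,190.4),back=(299.5,168),right=(342.6,199.8)).items(): print('scene',n,atz('scene',*a,.02))
for n,a in dict(fl=(235.7,250.4),fr=(325.2,267),hl=(205.5,324),hr=(313.5,350)).items(): print('side',n,atz('side',*a,.02))
for a in [(324,127.7),(370.6,153.3)]:
  for b in [(172.7,334.5),(310.8,367.4)]: print('edge',tri(a,b))
for t,z in dict(tub=.095,can=.115,tape=.025).items():pass
print('tub top',atz('scene',142,228,.095),'can',atz('scene',225,216,.115),'tape',atz('scene',306,276,.025))
E
```

```text
gripC (array([ 0.44  , -0.194 ,  0.1644]), np.float64(0.0016748774210899758)) [ 0.442  -0.1941  0.165 ] [ 0.4395 -0.1944  0.165 ]
ends scene [ 0.4115 -0.2104  0.165 ] [ 0.4719 -0.1781  0.165 ] side [ 0.4719 -0.1783  0.165 ] [ 0.407  -0.2106  0.165 ]
scene left [ 0.4385 -0.0003  0.02  ]
scene back [0.4011 0.1666 0.02  ]
scene right [0.5752 0.1975 0.02  ]
side fl [0.5946 0.0468 0.02  ]
side fr [0.4254 0.0083 0.02  ]
side hl [0.5581 0.2092 0.02  ]
side hr [0.3905 0.1728 0.02  ]
edge (array([0.479 , 0.2599, 0.1641]), np.float64(0.1348063228196422))
edge (array([0.3748, 0.2554, 0.1213]), np.float64(0.00045927401985804286))
edge (array([0.541 , 0.2941, 0.1226]), np.float64(0.000652889430542622))
edge (array([0.4357, 0.2962, 0.0995]), np.float64(0.15315918359556593))
tub top [ 0.5311 -0.3264  0.095 ] can [ 0.5935 -0.1525  0.115 ] tape [ 0.7571 -0.0318  0.025 ]
```

```bash
python3 -m handwheel '[[[0.279,0.137,-0.144,0,0.298,0],[0.279,0.137,-0.144,0,0.298,0],[0.279,0.137,-0.144,0,0.298,0],[0.279,0.137,-0.144,0,0.298,0],[0.279,0.137,-0.144,0,0.298,0],[0.279,0.137,-0.144,0,0.298,0],[0.279,0.137,-0.144,0,0.298,0],[0.279,0.137,-0.144,0,0.298,0],[0.279,0.137,-0.144,0,0.298,0],[0.279,0.137,-0.144,0,0.298,0],[0.279,0.137,-0.144,0,0.298,0],[0.279,0.137,-0.144,0,0.298,0]]]' -1 30
```

```text
clock: 2.2
tool_pos: [0.4455, 0.3338, 0.121]
eef_rot: [-0.554, 0.44, -0.438, 0.555]
contact_force: [0.4, 0.7, -0.6]
opening: 0.114
```

Run:
```python
from tri import *
s=r.get_state();print(s['clock'],s['tool_pos'],s['contact_force'],s['q']);print(R.from_quat(s['eef_rot']).as_matrix())
save('wrist','w1')
for x,y in [(0.3748,0.2554),(0.541,0.2941)]: print(proj('wrist',(x,y,.122)))
for t in ['guard','tray']: print([(np.round(b['bbox']),b['confidence']) for b in boxes_of(t,'wrist')[:2]])
```

```text
2.2 [0.4455 0.3338 0.121 ] [ 0.4051  0.7256 -0.6129] [-0.7306  0.8015  0.01    1.8915 -0.0213  0.4472 -0.4735]
[[ 0.229  -0.0002  0.9734]
 [-0.9734  0.0026  0.229 ]
 [-0.0025 -1.      0.0004]]
[118.8377 337.9057]
[382.4061 339.4626]
[(array([117., 329., 390., 351.]), 0.71)]
[(array([118., 324., 392., 353.]), 0.59)]
```

View pics/w1.png

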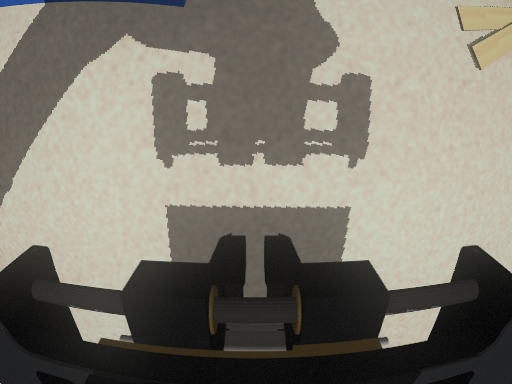

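The wrist view shows the gripper lined up with the guard edge, which sits under the fingers at about row 340. The edge position matches my estimate. I'll push the guard now, slowly.

```bash
python3 -m handwheel '[[[0.015,0,0,0,0,0],[0.03,0,0,0,0,0],[0.04,0,0,0,0,0],[0.05,0,0,0,0,0],[0.06,0,0,0,0,0],[0.07,0,0,0,0,0],[0.08,0,0,0,0,0],[0.09,0,0,0,0,0],[0.10,0,0,0,0,0],[0.11,0,0,0,0,0],[0.12,0,0,0,0,0],[0.12,0,0,0,0,0]]]'
python3 - <<'E'
from tri import *
for c in ['side','scene']:
    im=save(c,c+'2'); print([(np.round(b['bbox']),b['confidence']) for b in boxes_of('guard',c)[:2]])
a=cv2.imread('pics/scene2.png')[90:240,230:430];b=cv2.imread('pics/side2.png')[230:380,150:350]
cv2.imwrite('pics/z2.png',np.hstack([cv2.resize(a,(400,300),interpolation=2),cv2.resize(b,(400,300),interpolation=2)]))
# predicted crest for guard lean
e=np.array([.974,.227,0]);n=np.array([-.227,.974,0])
for th in [-.15,0,.15,.3]:
    for k in (-.085,.085):
        p=e*(.509+k)+n*(-.012+.089+.134*np.sin(th))+[0,0,.024+.134*np.cos(th)]
        print(th,k,proj('scene',p),proj('side',p))
E
```

```text
clock: 3.35
tool_pos: [0.4743, 0.2112, 0.1203]
eef_rot: [0.554, -0.44, 0.441, -0.552]
contact_force: [0.1, 0.6, 0.2]
opening: 0.005
[(array([193., 269., 316., 352.]), 0.65)]
[(array([300., 130., 352., 193.]), 0.62)]
-0.15 -0.085 [299.0355 129.0181] [321.4878 276.2134]
-0.15 0.085 [346.5444 157.0067] [201.1225 253.7773]
0 -0.085 [304.292  126.2309] [320.1719 287.281 ]
0 0.085 [351.9042 153.7074] [195.8366 263.3611]
0.15 -0.085 [309.3545 124.4328] [318.5121 300.7218]
0.15 0.085 [356.9602 151.4505] [190.4063 275.1437]
0.3 -0.085 [314.0927 123.6444] [316.5334 316.2911]
0.3 0.085 [361.5837 150.2659] [185.0099 288.9182]
```

View pics/z2.png

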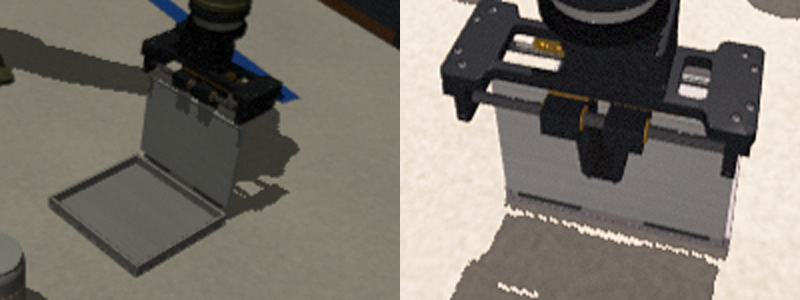

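The guard is close to upright. I'll back off and raise the tool, then measure it unobstructed.

```bash
python3 -m handwheel '[[[-0.03,0,0,0,0,0],[-0.06,0,0,0,0,0],[-0.07,-0.04,0,0,0,0],[-0.07,-0.08,0,0,0,0],[-0.07,-0.12,0,0,0,0],[-0.07,-0.16,0,0,0,0],[-0.07,-0.20,0,0,0,0],[-0.07,-0.22,0,0,0,0]]]' 1
python3 - <<'E'
from tri import *
for c in ['side','scene']:
    im=save(c,c+'3'); print([(np.round(b['bbox']),b['confidence']) for b in boxes_of('guard',c)[:2]])
a=cv2.imread('pics/scene3.png')[100:250,230:430];b=cv2.imread('pics/side3.png')[230:380,150:350]
cv2.imwrite('pics/z3.png',np.vstack([cv2.resize(a,(400,300),interpolation=2),cv2.resize(b,(400,300),interpolation=2)]))
E
```

```text
clock: 4.22
tool_pos: [0.4587, 0.2836, 0.345]
eef_rot: [-0.552, 0.439, -0.44, 0.556]
contact_force: [0.6, -0.0, 0.2]
opening: 0.585
[(array([193., 266., 320., 354.]), 0.95)]
[(array([299., 128., 352., 192.]), 0.91)]
```

View pics/z3.png

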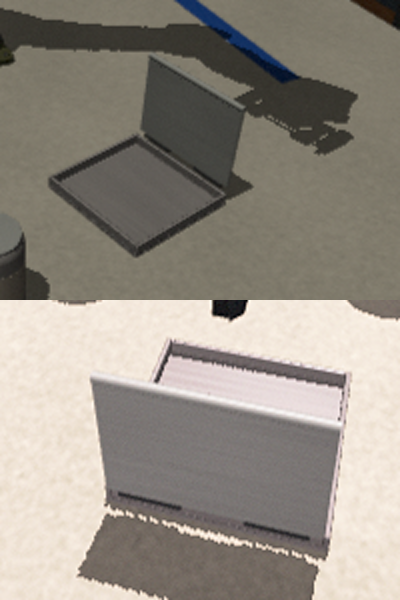

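Run:
```python
from tri import *
e=np.array([.974,.227,0]);n=np.array([-.227,.974,0])
P=[tri((305,128),(321.5,292.5))[0],tri((352,152.5),(195.5,267.5))[0]]
for p in P: print(p,p@e,p@n,'lean from z: cos=',(p[2]-.024)/.134)
for q in [(254,191),(299,168.5),(342.5,200),(299,222.5)]:
    p=atz('scene',*q,.02);print('scene',p,p@e,p@n)
for q in [(235.7,250.4),(325.2,267)]:
    p=atz('side',*q,.02);print('side',p,p@e,p@n)
```

```text
[0.3933 0.1742 0.1513] 0.4226496138053432 0.08041009384944939 lean from z: cos= 0.9501450631951431
[0.5569 0.2148 0.1573] 0.5911601667410225 0.0828464700232255 lean from z: cos= 0.9945677354779145
scene [ 0.44   -0.0033  0.02  ] 0.4278256264106308 -0.10304665332946757
scene [0.4026 0.164  0.02  ] 0.429375945276701 0.06830043933793603
scene [0.5758 0.1967 0.02  ] 0.605454631940596 0.0609191783775049
scene [0.6008 0.0448 0.02  ] 0.5953147523399299 -0.0927367888989864
side [0.5946 0.0468 0.02  ] 0.5897749875291762 -0.08943156727603939
side [0.4254 0.0083 0.02  ] 0.4162427207213863 -0.08843679738048375
```

The guard's crest is within about 0.05 rad of upright and stays put without the arm. The tray centre is at about (0.500, 0.104). Next I'll move above the pail grip.

```bash
python3 -m handwheel '[[[0.461,0.045,-0.128,0,0.421,0],[0.461,0.045,-0.128,0,0.421,0],[0.461,0.045,-0.128,0,0.421,0],[0.461,0.045,-0.128,0,0.421,0],[0.461,0.045,-0.128,0,0.421,0],[0.461,0.045,-0.128,0,0.421,0],[0.461,0.045,-0.128,0,0.421,0],[0.461,0.045,-0.128,0,0.421,0],[0.461,0.045,-0.128,0,0.421,0],[0.461,0.045,-0.128,0,0.421,0],[0.461,0.045,-0.128,0,0.421,0],[0.461,0.045,-0.128,0,0.421,0]]]' 1
python3 -m handwheel '[[[0,0,0,0,0,0],[0,0,0,0,0,0],[0,0,0,0,0,0]]]'
python3 - <<'E'
from tri import *
s=r.get_state();M=R.from_quat(s['eef_rot']).as_matrix();print(s['tool_pos'],M)
print('delta tool',M.T@(np.array([.440,-.194,.165])-s['tool_pos']),s['q'])
save('wrist','w4');print([(np.round(b['bbox']),b['confidence']) for b in boxes_of('pail_grip','wrist')[:2]])
b=np.array([.888,.459,0])
for k in (-.035,0,.035): print(proj('wrist',np.array([.44,-.194,.165])+k*b))
E
```

```text
clock: 5.42
tool_pos: [0.4347, -0.1999, 0.2933]
eef_rot: [0.166, -0.688, 0.688, -0.162]
contact_force: [0.5, 0.0, -0.2]
opening: 1.0
clock: 5.67
tool_pos: [0.4366, -0.1938, 0.294]
eef_rot: [-0.168, 0.688, -0.686, 0.166]
contact_force: [0.2, 1.5, -0.1]
opening: 1.0
[ 0.4366 -0.1938  0.294 ] [[-0.8882 -0.0033  0.4594]
 [-0.4594  0.0018 -0.8882]
 [ 0.0021 -1.     -0.0031]]
delta tool [-0.0032  0.129   0.0022] [ 0.0716  0.4717  0.3811  1.9636 -0.2497  0.7553 -0.4948]
[(array([204., 115., 311., 225.]), 0.91)]
[255.1125 223.9646]
[255.2411 188.579 ]
[255.3733 150.3739]
```

View pics/w4.png

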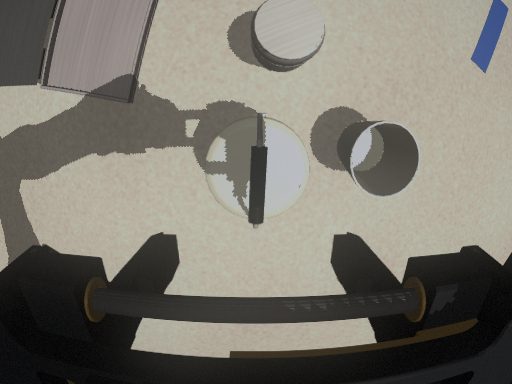

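The wrist view shows the black grip at (259,147) to (256,223), centred between the open fingers, about 2 mm off the prediction. Tub and can stay clear of the fingers. I'll descend and grip.

```bash
python3 -m handwheel '[[[-0.003,0.03,0.002,0,0,0],[-0.003,0.06,0.002,0,0,0],[-0.003,0.085,0.002,0,0,0],[-0.003,0.105,0.002,0,0,0],[-0.003,0.12,0.002,0,0,0],[-0.003,0.129,0.002,0,0,0],[-0.003,0.129,0.002,0,0,0],[-0.003,0.129,0.002,0,0,0]]]' 1
python3 -m handwheel '[[[0,0,0,0,0,0],[0,0,0,0,0,0],[0,0,0,0,0,0],[0,0,0,0,0,0],[0,0,0,0,0,0],[0,0,0,0,0,0],[0,0,0,0,0,0],[0,0,0,0,0,0],[0,0,0,0,0,0],[0,0,0,0,0,0],[0,0,0,0,0,0],[0,0,0,0,0,0]]]' -1 45
```

```text
clock: 6.43
tool_pos: [0.4411, -0.195, 0.1665]
eef_rot: [-0.167, 0.687, -0.687, 0.167]
contact_force: [0.3, 0.2, 0.7]
opening: 0.998
clock: 7.43
tool_pos: [0.4404, -0.1953, 0.1663]
eef_rot: [-0.167, 0.688, -0.687, 0.166]
contact_force: [-1.2, 0.8, -1.0]
opening: 0.135
```

```bash
python3 -m handwheel '[[[0,-0.003,0,0,0,0],[0,-0.008,0,0,0,0],[0,-0.015,0,0,0,0],[0,-0.025,0,0,0,0],[0,-0.035,0,0,0,0],[0,-0.045,0,0,0,0],[0,-0.055,0,0,0,0],[0,-0.065,0,0,0,0],[0,-0.075,0,0,0,0],[0,-0.085,0,0,0,0],[0,-0.09,0,0,0,0],[0,-0.09,0,0,0,0]]]'
python3 - <<'E'
from tri import *
save('scene','s5');save('side','d5')
s=r.get_state();M=R.from_quat(s['eef_rot']).as_matrix();print(s['tool_pos'],s['contact_force'],s['opening'])
print('delta tool',M.T@(np.array([.501,.0963,.2565])-s['tool_pos']))
a=cv2.imread('pics/s5.png')[60:260,90:357];b=cv2.imread('pics/d5.png')[50:250,200:467]
cv2.imwrite('pics/z5.png',np.hstack([cv2.resize(a,(400,300),interpolation=2),cv2.resize(b,(400,300),interpolation=2)]))
E
```

```text
clock: 8.43
tool_pos: [0.4412, -0.196, 0.2575]
eef_rot: [0.166, -0.687, 0.688, -0.167]
contact_force: [0.4, 0.0, -6.7]
opening: 0.138
[ 0.4407 -0.1955  0.2563] [-0.4585 -0.0116 -6.4243] 0.13716460955034082
delta tool [-0.1874 -0.0001 -0.2317]
```

View pics/z5.png

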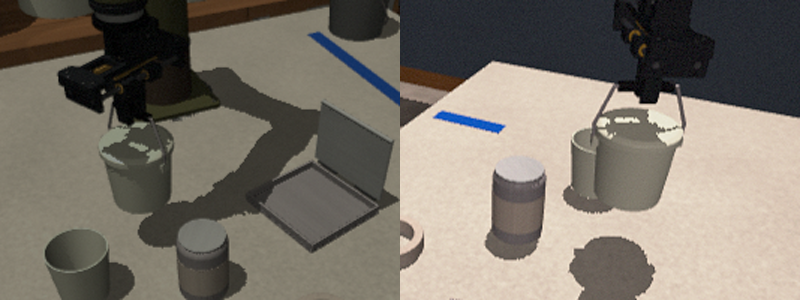

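The pail is lifted and level (−6.5 N on the wrist). Tub, can, tray and guard haven't moved. I'll carry it over the tray.

```bash
python3 -m handwheel '[[[-0.002,0,-0.002,0,0,0],[-0.006,0,-0.007,0,0,0],[-0.011,0,-0.014,0,0,0],[-0.021,0,-0.026,0,0,0],[-0.032,0,-0.039,0,0,0],[-0.045,0,-0.056,0,0,0],[-0.058,0,-0.072,0,0,0],[-0.071,0,-0.088,0,0,0],[-0.084,0,-0.104,0,0,0],[-0.097,0,-0.121,0,0,0],[-0.110,0,-0.137,0,0,0],[-0.123,0,-0.153,0,0,0]]]'
python3 -m handwheel '[[[-0.011,0,-0.014,0,0,0],[-0.022,0,-0.028,0,0,0],[-0.034,0,-0.042,0,0,0],[-0.043,0,-0.053,0,0,0],[-0.05,0,-0.063,0,0,0],[-0.056,0,-0.07,0,0,0],[-0.060,0,-0.074,0,0,0],[-0.063,0,-0.078,0,0,0],[-0.064,0,-0.079,0,0,0],[-0.064,0,-0.079,0,0,0],[-0.064,0,-0.079,0,0,0],[-0.064,0,-0.079,0,0,0]]]'
python3 - <<'E'
from tri import *
save('scene','s6');save('side','d6')
s=r.get_state();print(s['tool_pos'],s['contact_force'],s['opening'])
a=cv2.imread('pics/s6.png')[60:260,220:487];b=cv2.imread('pics/d6.png')[180:380,120:387]
cv2.imwrite('pics/z6.png',np.hstack([cv2.resize(a,(400,300),interpolation=2),cv2.resize(b,(400,300),interpolation=2)]))
E
```

```text
clock: 9.53
tool_pos: [0.4797, -0.001, 0.256]
eef_rot: [-0.168, 0.687, -0.687, 0.167]
contact_force: [1.0, 0.0, -5.6]
opening: 0.135
clock: 10.53
tool_pos: [0.5006, 0.0952, 0.2565]
eef_rot: [0.166, -0.687, 0.687, -0.166]
contact_force: [-0.4, -0.3, -6.0]
opening: 0.131
[0.5006 0.0955 0.2565] [ 0.1614  0.5502 -5.7846] 0.13172966547852086
```

View pics/z6.png

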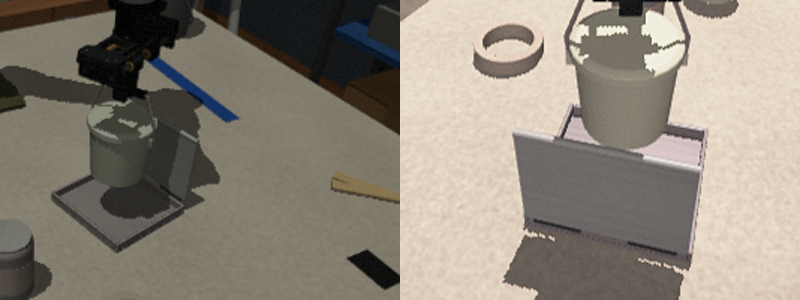

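The pail hangs level over the tray and clear of the guard. I'll lower it gently.

```bash
python3 -m handwheel '[[[0,0.004,0,0,0,0],[0,0.012,0,0,0,0],[0,0.022,0,0,0,0],[0,0.032,0,0,0,0],[0,0.042,0,0,0,0],[0,0.052,0,0,0,0],[0,0.060,0,0,0,0],[0,0.066,0,0,0,0],[0,0.070,0,0,0,0],[0,0.073,0,0,0,0],[0,0.075,0,0,0,0],[0,0.076,0,0,0,0]]]'
python3 -m handwheel '[[[0,0.001,0,0,0,0],[0,0.002,0,0,0,0],[0,0.003,0,0,0,0],[0,0.004,0,0,0,0],[0,0.005,0,0,0,0],[0,0.006,0,0,0,0],[0,0.007,0,0,0,0],[0,0.008,0,0,0,0],[0,0.008,0,0,0,0]]]'
```

```text
clock: 11.63
tool_pos: [0.5009, 0.0962, 0.1804]
eef_rot: [-0.167, 0.687, -0.687, 0.167]
contact_force: [-0.2, -0.1, -5.8]
opening: 0.135
clock: 12.38
tool_pos: [0.5006, 0.0962, 0.1722]
eef_rot: [-0.167, 0.687, -0.687, 0.167]
contact_force: [0.3, 0.0, -6.6]
opening: 0.136
```

```bash
python3 -m handwheel '[[[0,0.0005,0,0,0,0],[0,0.001,0,0,0,0],[0,0.001,0,0,0,0],[0,0.001,0,0,0,0]]]'
python3 -m handwheel '[[[0,0.0005,0,0,0,0],[0,0.001,0,0,0,0],[0,0.001,0,0,0,0],[0,0.001,0,0,0,0]]]'
```

```text
clock: 12.72
tool_pos: [0.5008, 0.0962, 0.1714]
eef_rot: [-0.167, 0.687, -0.687, 0.167]
contact_force: [0.1, -0.2, -5.3]
opening: 0.137
clock: 13.05
tool_pos: [0.5007, 0.0965, 0.1711]
eef_rot: [-0.167, 0.687, -0.687, 0.167]
contact_force: [-2.3, 1.6, 6.4]
opening: 0.135
```

It's in contact, with the force flipping to +6 N. I'll release and retreat straight up.

```bash
python3 -m handwheel '[[[0,0,0,0,0,0],[0,0,0,0,0,0],[0,0,0,0,0,0],[0,0,0,0,0,0],[0,0,0,0,0,0],[0,0,0,0,0,0],[0,0,0,0,0,0],[0,0,0,0,0,0],[0,0,0,0,0,0],[0,0,0,0,0,0],[0,0,0,0,0,0],[0,0,0,0,0,0]]]' 1
python3 -m handwheel '[[[0,-0.01,0,0,0,0],[0,-0.03,0,0,0,0],[0,-0.06,0,0,0,0],[0,-0.09,0,0,0,0],[0,-0.12,0,0,0,0],[0,-0.15,0,0,0,0],[0,-0.18,0,0,0,0],[0,-0.21,0,0,0,0],[0,-0.23,0,0,0,0],[0,-0.23,0,0,0,0],[0,-0.23,0,0,0,0],[0,-0.23,0,0,0,0]]]'
python3 - <<'E'
from tri import *
save('scene','s7');save('side','d7')
s=r.get_state();print(s['clock'],s['tool_pos'],s['contact_force'],s['opening'])
a=cv2.imread('pics/s7.png')[100:250,230:430];b=cv2.imread('pics/d7.png')[200:350,140:340]
cv2.imwrite('pics/z7.png',np.hstack([cv2.resize(a,(400,300),interpolation=2),cv2.resize(b,(400,300),interpolation=2)]))
for c in ['scene','side']:
  for t in ['guard','tub','can','tape','pail_grip']: print(c,t,[(np.round(x['bbox']),round(x['confidence'],2)) for x in boxes_of(t,c)[:1]])
print(proj('scene',(.501,.0963,.17)),proj('side',(.501,.0963,.17)))
E
```

```text
clock: 14.05
tool_pos: [0.5007, 0.0962, 0.1704]
eef_rot: [-0.167, 0.687, -0.687, 0.167]
contact_force: [0.4, 0.0, -0.3]
opening: 0.994
clock: 15.05
tool_pos: [0.4999, 0.0961, 0.3999]
eef_rot: [-0.167, 0.687, -0.687, 0.166]
contact_force: [-0.2, -0.2, -0.8]
opening: 0.999
15.15 [0.4999 0.0961 0.3993] [0.7123 0.3718 0.4369] 1.0037736497034149
scene guard [(array([303., 128., 354., 194.]), 0.6)]
scene tub [(array([119., 210., 163., 270.]), 0.84)]
scene can [(array([206., 202., 243., 264.]), 0.6)]
scene tape [(array([285., 256., 328., 297.]), 0.95)]
scene pail_grip [(array([276., 143., 320., 212.]), 0.83)]
side guard [(array([192., 269., 319., 351.]), 0.73)]
side tub [(array([311., 135., 353., 182.]), 0.93)]
side can [(array([261., 155., 294., 212.]), 0.61)]
side tape [(array([168., 192., 217., 229.]), 0.98)]
side pail_grip [(array([233., 215., 311., 286.]), 0.87)]
[301.3168 148.2166] [270.4866 221.3208]
```

View pics/z7.png

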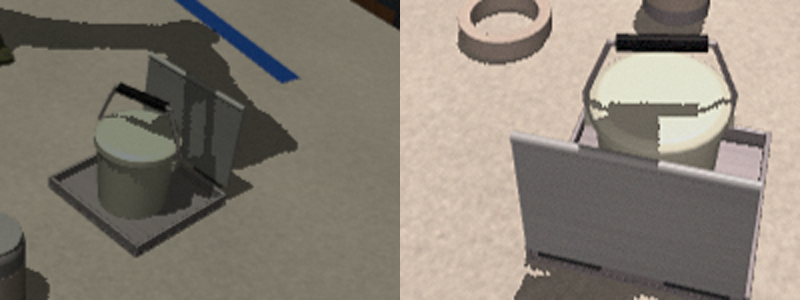

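The pail stands upright in the tray, with its grip at the predicted pixels in both views, and the neighbours' boxes haven't changed. Before handing in I'll do one joint fit over the pixels already measured, to check the guard's lean.

Run:
```python
from tri import *
from scipy.optimize import least_squares
K=[]
def crest(th,k): return [k,.089+.134*np.sin(th),.024+.134*np.cos(th)]
obs=[('scene',(254.4,190.7),lambda a,b:[-.09,-.085,.02]),('scene',(299.2,168.2),lambda a,b:[-.09,.085,.02]),('scene',(299,222.5),lambda a,b:[.09,-.085,.02]),('scene',(342.5,200),lambda a,b:[.09,.085,.02]),
('side',(235.7,250.4),lambda a,b:[.09,-.085,.02]),('side',(325.2,267),lambda a,b:[-.09,-.085,.02]),
('scene',(324,127.7),lambda a,b:crest(a,-.085)),('scene',(370.6,153.3),lambda a,b:crest(a,.085)),('side',(172.7,334.5),lambda a,b:crest(a,.085)),('side',(310.8,367.4),lambda a,b:crest(a,-.085)),
('scene',(305,128),lambda a,b:crest(b,-.085)),('scene',(352,152.5),lambda a,b:crest(b,.085)),('side',(195.5,267.5),lambda a,b:crest(b,.085)),('side',(321.5,292.5),lambda a,b:crest(b,-.085))]
def f(p):
    c,s=np.cos(p[2]),np.sin(p[2]);o=[]
    for cam,uv,g in obs:
        x,y,z=g(p[3],p[4]);o+=list(proj(cam,[p[0]+c*x-s*y,p[1]+s*x+c*y,z])-uv)
    return np.array(o)
q=least_squares(f,[.5,.104,.229,.7,.04],loss='soft_l1');cov=np.linalg.inv(q.jac.T@q.jac)*q.fun.var()
print(q.x,np.sqrt(np.diag(cov)));print(q.fun.reshape(-1,2).round(1).tolist())
print('pail-tray',np.hypot(q.x[0]-.501,q.x[1]-.0963))
```

```text
[0.4952 0.1059 0.2218 0.701  0.0308] [0.0015 0.0028 0.0076 0.0214 0.024 ]
[[-0.5, -3.2], [-1.2, -2.6], [-0.5, 0.5], [1.1, -3.7], [-2.1, -2.5], [0.5, -2.0], [0.8, -1.9], [0.5, -1.6], [0.1, -0.3], [0.2, 0.4], [0.7, -2.9], [0.9, 0.0], [0.1, -0.5], [-0.3, -0.3]]
pail-tray 0.011182649485886594
```

The guard leans 0.03 ± 0.02 rad, inside the 0.15 limit, and the pail is about 11 mm from the tray centre. Handing in.

```bash
python3 -c "
from plant import job; print(job.finish_job())"
```

```text
the job is handed in; nothing more can be done
None
```

I folded the splash guard up first, pushing it from outside with the closed fingers. Then I lifted the pail by its grip, carried it level, lowered it into the tray until the wrist force showed contact, let go and backed straight up. The robot's clock stood at about 15 s when I made the last checks; the limit is 51 s.

What the last checks showed:
- **Pail:** it stands upright and released, about 11 mm from the fitted tray centre (limit 75 mm).
- **Guard:** it leans about 0.03 ± 0.02 rad (limit 0.15) and did not move while the pail was placed. That figure comes from one fit to points picked by eye in both camera views. Its residuals reach about 4 pixels, and rougher estimates ranged from 0 to about 0.1. A triangulated crest height taken alone gave about 0.23 rad, over the limit; I put that down to a height error of a few millimetres.
- **Tub, can and tape:** their detected boxes match the starting ones to within about 4 pixels, which is within the detector's noise.
- **Robot:** it is clear of everything, about 0.4 m up, with no contact force.

Finishing the job reports no verdict, so I can't confirm the result beyond these checks.

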